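Bring the camera to the copper specimen's notch and hold it there

TASK

The inspection stage has a camera carriage on a rail and three specimen mounts in nests beside it, each opposite a ball-detent notch in the rail. Take the blue grip and gently slide the carriage until its lens is over the red mount with the copper core and you feel the ball drop into that notch, then finish with the fingers still closed on the grip, holding the carriage still in the notch. Leave the mounts in their nests and do not disturb the other things on the bench.

Things in the scene. Friction and masses are not known exactly. Their poses are not given: they have to be found in the camera images.
- stage: Fixed white base plate, 220 (x) x 360 (y) x 16 (z) mm, on the bench; place and yaw differ from start to start. Origin: centre of its underside, z up. Three nests (ring walls 5 high) for the mounts lie at x = +50, y = -30, +30, +90. The rail runs along y at x = -60, on the robot's side.
- rail (a point): Middle of the rail's top, at x = -60, y = 0, z = 48 mm in the stage's frame, axes as the stage. Three V notches (brass coloured, 3 deep, 8.6 wide along the rail, sides at 35 degrees) cross the rail top at y = -30, +30, +90, opposite the nests. Black end stops, 68 above the bench, at y = -172 and +172.
- carriage (a joint): Slide of the camera carriage along the rail towards the stage's +y, in m, 0 to 0.245; at 0 it is at stage y = -125 mm, so it is in the notches at 0.095, 0.155, 0.215. Starts parked at 0 to 0.05, in no notch. Sliding friction 1 to 3 N. A spring ball under it is drawn into a notch from about 4 mm off; it pulls with about 5 N, and leaving a notch takes 10 to 17 N: a firm grip pulls it past those on the way.
- grip (a point): Blue block fixed on the carriage, to be held: 34 (x) x 24 (y) x 45 (z) mm, turned as the stage. This point: centre of its underside, on the carriage's top, 78 above the bench. Take it from above, fingers closing on the 24 mm along the rail (or the 34 mm across). Under it the carriage is a black block 54 (x) x 60 (y); all round is free above that but for the camera tube.
- lens (a point): Centre of the lower end of the lens, 53 mm above the bench, 110 to the stage's +x side of the grip's point; moves with the carriage. Above it stands the white camera tube, 32 in diameter, up to 125 above the bench, on a black arm 26 wide (top 77 high) from the carriage.
- mount_copper: The wanted specimen: red resin puck, 30 in diameter, 22 high, with a copper-coloured disc (20 in diameter) in its top; stands in one of the three nests, its top 38 above the bench. Origin: centre of its underside.
- mount_steel_a: Black resin puck with a steel-coloured disc in its top, 30 in diameter, 22 high, in another nest. Origin: centre of its underside. To be left alone.
- mount_steel_b: As mount_steel_a, in the remaining nest.
- bottle: Bystander: white bottle with red cap, 56 in diameter, 150 high, on the robot's left. Origin: centre of its underside.
- ref_block: Bystander: steel hardness reference disc, 64 in diameter, 14 high, on the robot's left. Origin: centre of its underside.
- dish: Bystander: glass dish, 90 in diameter, 18 high, on the robot's left. Origin: centre of its underside.
- mouse: Bystander: black computer mouse, 100 x 58 x 22 high, on the robot's right. Origin: centre of its underside.
- screwdriver: Bystander: screwdriver lying on the bench on the robot's right.
Not all that is in view belongs to the job. Several things have the shape of the mount_copper; the one meant has the colours described above.

How it is judged:
At the end, for the whole second after the job is handed in: Through the last second the fingers are at the blue grip (grasp point within 70 mm of its foot) and press on it with more than 1.5 N, the carriage stands still within 3 mm of the bottom of a notch, and its lens is over the copper mount (within 8 mm horizontally) (horizontal distance between lens and mount_copper below 0.008 m and (value of joint carriage between 0.092 and 0.098 m or value of joint carriage between 0.152 and 0.158 m or value of joint carriage between 0.212 and 0.218 m) and velocity of joint carriage between -0.01 and 0.01 m/s and contact force between the fingers and carriage above 1.5 N and distance between the grasp point and grip below 0.07 m); the arm keeps its last pose, push and grip.
It fails at once if a mount is pushed more than 8 mm or out of its nest (distance of any of mount_copper, mount_steel_a, mount_steel_b from where it was at the start of the episode above 0.008 m).
It fails at once if the carriage is flung along the rail (faster than 0.4 m/s) (velocity of joint carriage above 0.4 m/s or velocity of joint carriage below -0.4 m/s).
It fails at once if another thing on the bench is moved by more than 20 mm (distance of any of bottle, ref_block, dish, mouse, screwdriver from where it was at the start of the episode above 0.02 m).
It also fails if it takes over 38 s, if anything falls off the work surface, if the arm or the gripper's body presses on something with over 40 N, if the wrist force passes 120 N, or if a joint passes its speed limit or range.

ROBOT

A 6-joint arm with a two-finger parallel gripper is mounted at the origin on the work surface. World frame = base frame: x ahead of the robot, y to its left, z up, the work surface at z = 0. Lengths are in m, angles in rad, forces in N, time in s.
With the tool pointing down it reaches from about 0.275 to 0.975 m from the base axis. Payload 8.4 kg.
Tool frame: the origin (TCP) lies at the very end of the fingers, on their centre line; the grasp point (between the pads) lies behind it (ctrl.tcp_to_grasp is the z of the grasp point in the tool frame, in m); z points along the fingers, y is the line along which they close (so a half turn about z gives the same grasp; the last joint's range is limited). The gripper opens to 92 mm and grips with 3 to 60 N. Pads are 20 mm wide; open, the fingers measure 128 mm over their backs; the gripper's body (75 mm by 189 mm) begins 69 mm behind the grasp point.
Start: joints at [1.347, 0.353, 1.633, -0, 1.155, -0.002], TCP at [0.137, 0.61, 0.215] pointing down, gripper open.
Joint ranges: [-2.63, 2.63], [-0.92, 2.1], [0.06, 2.66], [-1.3, 4.44], [0, 2.69], [-3.02, 3.02]. Speed limits (rad/s): [2.22, 2.22, 2.79, 3.14, 3.14, 3.14].

INTERFACE

Orientations are given as a 3x3 rotation matrix whose columns are the frame's x, y, z axes.
In Python, from workcell import ctrl gives the robot as it stands.
- The arm moves only by the tool move_arm, never from a script. Its argument "motion" is a list of rows, each a list of 3 entries, a list of its own where there are three numbers: the shift along the tool's x, y, z in units of 1 m (1.0 is 1 m), then the turn, a rotation vector about the tool's x, y, z in units of pi rad (1.0 is pi rad), then the opening, from -1 (shut) to 1 (fully open). A call has 1 to 20 rows; each row is the pose to reach, as a shift and turn from the pose commanded when the call began, along the tool's axes at that moment, turning the shorter way round; what a row does not reach only later rows make up. A row lasts 1/12 s, in which the tool goes at most 41.7 mm and 7.16 degrees, less where a joint would pass 70% of its speed; a pose out of reach is approached as far as the arm can. A call with a number of a shift or a turn outside -1 to 1 is refused whole. A call with a gripper value outside its range is refused whole. The fingers move at their own pace and stop on an object; "force" is the grip in N (left out, the last holds). Time passes only in rows, so rows that repeat a pose let the fingers close. It gives the time, the measured TCP pose, the force, the opening and the grip force at its end, in the units of the state.
- ctrl.observe(): the state, without advancing time (a new reading comes with each control period).
- ctrl.read_camera(name): name is "scene" or "top" or "wrist"; returns the picture (420x560x3 uint8, red, green, blue); there is no depth.
- ctrl.camera_params(name): a dict with "fx", "fy", "cx", "cy" (pixels), "position" and "rotation" of the camera in the world. Camera axes: x right, y up, looking along -z (the intrinsics and any distortion apply to the point x, -y, -z); pixel columns grow to the right and rows downward; lengths in m; the calibration is good to about 2 mm. A picture is of the moment at which its call begins: read the wrist's pose just before it. camera_params takes no time and is no camera call; for the wrist camera it gives the pose at the moment of the call.
- ctrl.sign_off(): hands the job in; it is judged then, once.
Trained networks look in the newest picture that a camera, given by its name, has taken for a name from the list of things; names that differ only in an ending like _2 or _b are one class to them, and where a whole thing is asked for, a point or a joint stands for the part that bears it (a point fixed in the world has none). Each returns a list of dicts, best first, with "p" (0 to 1); they miss things now and then, are a little off and sometimes report something else, mostly with a low value. They report only what shows in the picture. A call takes as long as a camera call. They do not tell look-alikes from the thing itself.
- ctrl.trace(camera, name): "mask" (420x560 bool, what is visible of it) and "rect" ([left, top, right, bottom] in pixels, round what is visible of it).
The state is a dict: "clock": time; "joint_positions": joint angles; "qd": joint speeds; "tau": joint torques, N m; "position": TCP position; "orientation": TCP orientation; "contact_force": force on the tool from outside, world axes, zero at the start; "torque": the same for the moment, N m; "finger_gap": opening from 0.0 (shut) to 1.0 (fully open); "grasp_force": force on a finger pad.
Only numpy, scipy, OpenCV 4.12 (cv2) and the standard library are available. Lean on these libraries where they do the work, as an engineer would, in place of code of your own. Each camera call takes 0.05 s, during which the arm holds its last target. There are 200 camera calls.

## Working session

There is one attempt and no reset: what is moved stays moved. The work goes in short steps, Python scripts to look and compute and a tool call to move; the robot and the scene stay as the last step left them, time stands still between calls to the robot, and variables do not carry over. Pictures are saved under pics/ and viewed, at most 10 in all, crops included, and the job is handed in when it is done.

Besides the shell and the picture viewer there is one more tool, called in YAML: its name, and indented under it one key for each argument. move_arm: Moves the arm, as the interface text tells. Its arguments: {"type":"object","properties":{"motion":{"type":"array"},"force":{"type":"number"}},"required":["motion"]}

```bash
mkdir -p pics; python3 - <<'E'
from workcell import ctrl
import cv2,numpy as np
a=ctrl.read_camera("top");b=ctrl.read_camera("scene")
cv2.imwrite("pics/top.png",a[:,:,::-1]);cv2.imwrite("pics/scene.png",b[:,:,::-1])
for n in("top","scene"):
    p=ctrl.camera_params(n);print(n,{k:np.round(v,4).tolist() for k,v in p.items() if k!='distortion' } )
s=ctrl.observe();print(s,ctrl.tcp_to_grasp)
for n in("grip","mount_copper","stage"):
    for d in ctrl.trace("top",n):print(n,d["p"],d["rect"],np.argwhere(d["mask"]).mean(0)[::-1])
E
```

```text
top {'fx': 546.0519, 'fy': 546.0519, 'cx': 278.8285, 'cy': 212.0173, 'position': [0.3188, -0.0104, 1.7156], 'rotation': [[-0.0037, 0.9906, -0.137], [-1.0, -0.0045, -0.0055], [-0.0061, 0.1369, 0.9906]]}
scene {'fx': 498.2189, 'fy': 498.2189, 'cx': 289.6915, 'cy': 204.0855, 'position': [1.2644, -0.5563, 0.9029], 'rotation': [[0.613, -0.5279, 0.5878], [0.79, 0.4054, -0.4599], [0.0045, 0.7463, 0.6656]]}
{'clock': 0.1, 'joint_positions': array([ 1.34660496e+00,  3.53572658e-01,  1.63402142e+00, -2.56787838e-05,
        1.15520980e+00, -2.35864857e-03]), 'qd': array([ 0.00100267, -0.00136957, -0.00285978, -0.00103686, -0.00064739,
       -0.00020496]), 'tau': array([-1.29834065e-03, -5.94903517e+01, -3.34929442e+01,  6.98283850e-02,
        1.83900649e-02, -5.03515412e-05]), 'position': array([0.13739904, 0.60927165, 0.21395907]), 'orientation': array([[-9.75498144e-01,  2.20007525e-01, -2.46372314e-04],
       [ 2.20007662e-01,  9.75497423e-01, -1.18613698e-03],
       [-2.06235037e-05, -1.21127822e-03, -9.99999266e-01]]), 'contact_force': array([ 0.11827391, -0.93952082, -0.55899319]), 'torque': array([ 0.05757771, -0.02020041, -0.00333353]), 'grasp_force': 0.0, 'finger_gap': 0.9988790123786422} -0.0187
grip 0.88 [284.4, 193.2, 303.0, 243.6] [293.14748784 221.41166937]
mount_copper 0.63 [235.3, 154.8, 244.6, 161.4] [238.78431373 159.50980392]
mount_copper 0.52 [287.0, 157.0, 300.1, 163.8] [290.51351351 159.43243243]
stage 0.71 [206.6, 175.3, 332.7, 256.5] [269.5959596  215.20451266]
```

View pics/top.png

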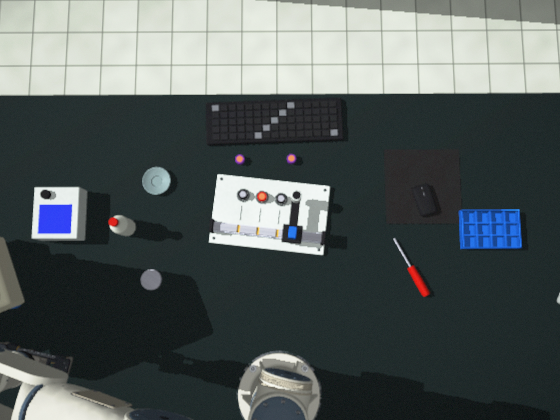

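View pics/scene.png

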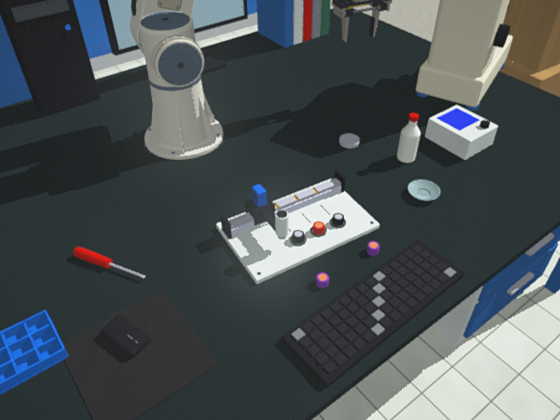

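Top view: the mounts in the nests are at (243,195) black, (262,197) red and (281,199) black, with the blue grip at (292,232). Two look-alikes, purple, lie off the stage at (239,159) and (291,159). The red one at (262,197), in the middle nest, fits the description. I'll confirm that with one enlarged crop.

```bash
cat > h.py <<'E'
import numpy as np
from workcell import ctrl
def ray(cam,u,v,z,p=None):
    p=p or ctrl.camera_params(cam)
    d=np.array(p["rotation"])@np.array([(u-p["cx"])/p["fx"],-(v-p["cy"])/p["fy"],-1])
    c=np.array(p["position"]);return c+d*(z-c[2])/d[2]
E
python3 - <<'E'
import cv2
a=cv2.imread("pics/top.png")[145:265,200:340];cv2.imwrite("pics/crop.png",cv2.resize(a,None,fx=5,fy=5,interpolation=cv2.INTER_CUBIC))
E
python3 - <<'E'
from h import *
import cv2
# blobs: red/copper on stage, blue grip
a=cv2.cvtColor(cv2.imread("pics/top.png"),cv2.COLOR_BGR2HSV)
def cen(m,roi):
    l,t,r,b=roi;k=np.argwhere(m[t:b,l:r]);return k.mean(0)[::-1]+[l,t],len(k)
roi=(205,170,335,262)
H,S,V=[a[...,i].astype(int) for i in range(3)]
for n,m,z in(("red",((H<12)|(H>172))&(S>120)&(V>80),.036),("blue",(H>100)&(H<125)&(S>150)&(V>150),.123)):
    c,k=cen(m,roi);print(n,c,k,ray("top",*c,z))
for u,v in((217,175),(330,185),(323,255),(209,245)):print(u,v,ray("top",u,v,.016))
E
```

```text
red [261.484375 196.046875] 64 [0.60153697 0.05284494 0.036     ]
blue [291.80412371 231.69072165] 97 [ 0.48064254 -0.03933675  0.123     ]
217 175 [0.673278   0.19486914 0.016     ]
330 185 [ 0.6392962  -0.16306192  0.016     ]
323 255 [ 0.41836255 -0.1376838   0.016     ]
209 245 [0.45092929 0.21719595 0.016     ]
```

View pics/crop.png

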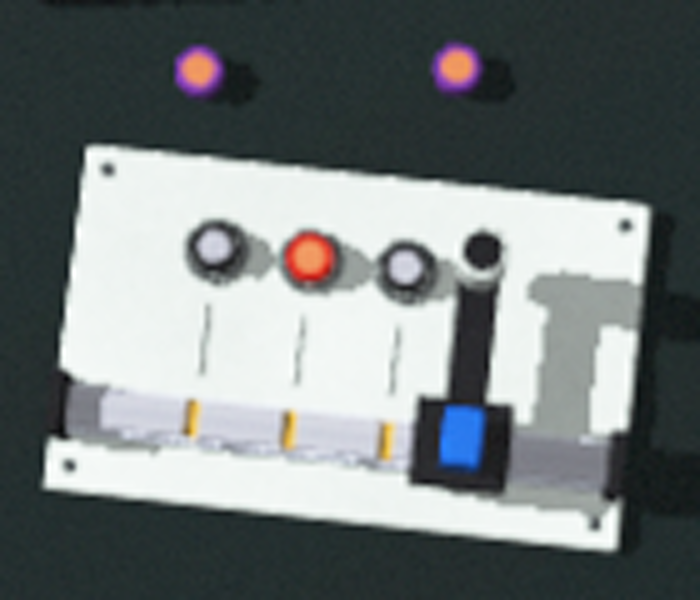

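The crop confirms it: the red puck with the copper disc is in the middle nest (y=+30), so the target slide is 0.155. The stage centre is about (0.547, 0.028) with yaw about -0.095. The grip is at about (0.481, -0.039), which puts the slide at about 0.05. I'll move above the grip.

move_arm:
  motion:
    - [[-0.477,-0.558,0.01],[0,0,-0.04],1]
    - [[-0.477,-0.558,0.01],[0,0,-0.04],1]
    - [[-0.477,-0.558,0.01],[0,0,-0.04],1]
    - [[-0.477,-0.558,0.01],[0,0,-0.04],1]
    - [[-0.477,-0.558,0.01],[0,0,-0.04],1]
    - [[-0.477,-0.558,0.01],[0,0,-0.04],1]
    - [[-0.477,-0.558,0.01],[0,0,-0.04],1]
    - [[-0.477,-0.558,0.01],[0,0,-0.04],1]
    - [[-0.477,-0.558,0.01],[0,0,-0.04],1]
    - [[-0.477,-0.558,0.01],[0,0,-0.04],1]
    - [[-0.477,-0.558,0.01],[0,0,-0.04],1]
    - [[-0.477,-0.558,0.01],[0,0,-0.04],1]
    - [[-0.477,-0.558,0.01],[0,0,-0.04],1]
    - [[-0.477,-0.558,0.01],[0,0,-0.04],1]
    - [[-0.477,-0.558,0.01],[0,0,-0.04],1]
    - [[-0.477,-0.558,0.01],[0,0,-0.04],1]
    - [[-0.477,-0.558,0.01],[0,0,-0.04],1]
    - [[-0.477,-0.558,0.01],[0,0,-0.04],1]
    - [[-0.477,-0.558,0.01],[0,0,-0.04],1]
    - [[-0.477,-0.558,0.01],[0,0,-0.04],1]

```text
clock: 1.92
position: [0.4802, -0.0407, 0.2043]
orientation: [[-0.995, 0.099, -0.001], [0.099, 0.995, 0.0], [0.001, 0.0, -1.0]]
contact_force: [-0.3, -0.0, -0.4]
finger_gap: 1.006
grasp_force: 0.0
```

```bash
python3 - <<'E'
from h import *
import cv2
s=ctrl.observe();p=ctrl.camera_params("wrist");a=ctrl.read_camera("wrist")
cv2.imwrite("pics/w1.png",a[:,:,::-1])
print(s["clock"],s["position"],s["orientation"].round(3).tolist())
h=cv2.cvtColor(a,cv2.COLOR_RGB2HSV).astype(int);m=(h[...,0]>100)&(h[...,0]<125)&(h[...,1]>150)&(h[...,2]>100)
k=np.argwhere(m)[:,::-1].astype(np.float32);print(len(k))
for c in cv2.boxPoints(cv2.minAreaRect(k)):print(c,ray("wrist",*c,.123,p))
print(ray("wrist",*k.mean(0),.123,p),p["position"])
E
```

```text
1.9167 [ 0.48021455 -0.04068668  0.20433532] [[-0.995, 0.099, -0.001], [0.099, 0.995, 0.0], [0.001, 0.0, -1.0]]
1470
[257. 187.] [ 0.45698642 -0.05040255  0.123     ]
[288. 187.] [ 0.45926011 -0.02755416  0.123     ]
[288. 238.] [ 0.49942679 -0.03103581  0.123     ]
[257. 238.] [ 0.49705292 -0.05488004  0.123     ]
[ 0.47902318 -0.04095236  0.123     ] [ 0.40204562 -0.03370135  0.37514862]
```

View pics/w1.png

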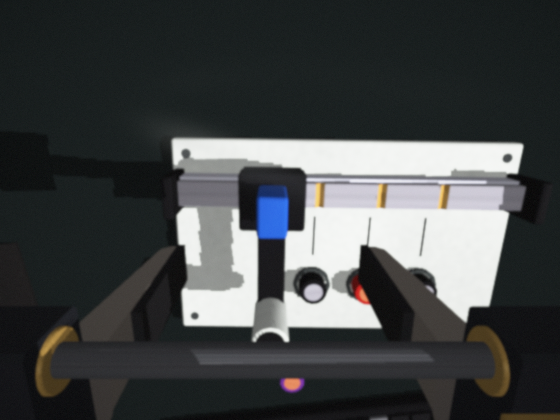

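The wrist view shows the grip at (272,212), centred between the fingers and aligned with them. The notches are at (319,194), (380,195) and (443,196), and the red puck is opposite the middle one. I'll measure the notch positions before descending.

```bash
python3 - <<'E'
from h import *
import cv2
a=cv2.imread("pics/w1.png");h=cv2.cvtColor(a,cv2.COLOR_BGR2HSV).astype(int)
m=((h[...,0]>12)&(h[...,0]<30)&(h[...,1]>120)&(h[...,2]>80)).astype(np.uint8);m[:175]=0;m[215:]=0
n,l,st,c=cv2.connectedComponentsWithStats(m)
y=np.array([.099,.995,0])
for i in range(1,n):
    if st[i,4]>30: w=ray("wrist",*c[i],.047);print(c[i],w,w@y)
print("tcp",ctrl.observe()["position"]@y)
E
```

```text
[319.421875 194.21875 ] [0.48596109 0.00502109 0.047     ] 0.053106130785240284
[381.50757576 195.43181818] [0.49305999 0.06492994 0.047     ] 0.11341822650317415
[443.4887218  196.42105263] [0.49993825 0.12485867 0.047     ] 0.17372826805302746
tcp 0.007985205443191333
```

move_arm:
  motion:
    - [[0,0,0.03],[0,0,0],1]
    - [[0,0,0.06],[0,0,0],1]
    - [[0,0,0.09],[0,0,0],1]
    - [[0,0,0.105],[0,0,0],1]
    - [[0,0,0.115],[0,0,0],1]
    - [[0,0,0.117],[0,0,0],1]
    - [[0,0,0.117],[0,0,0],1]
    - [[0,0,0.117],[0,0,0],-0.2]
    - [[0,0,0.117],[0,0,0],-0.4]
    - [[0,0,0.117],[0,0,0],-0.5]
    - [[0,0,0.117],[0,0,0],-0.6]
    - [[0,0,0.117],[0,0,0],-0.7]
    - [[0,0,0.117],[0,0,0],-1]
    - [[0,0,0.117],[0,0,0],-1]
    - [[0,0,0.117],[0,0,0],-1]
    - [[0,0,0.117],[0,0,0],-1]
  force: 30

```text
clock: 3.3
position: [0.4801, -0.0396, 0.0876]
orientation: [[-0.995, 0.096, -0.0], [0.096, 0.995, -0.0], [0.0, -0.0, -1.0]]
contact_force: [-0.2, 0.0, -1.0]
finger_gap: 0.368
grasp_force: 0.0
```

move_arm:
  motion:
    - [[0,0,0],[0,0,0],-1]
    - [[0,0,0],[0,0,0],-1]
    - [[0,0,0],[0,0,0],-1]
    - [[0,0,0],[0,0,0],-1]
    - [[0,0,0],[0,0,0],-1]
    - [[0,0,0],[0,0,0],-1]
  force: 30

```text
clock: 3.8
position: [0.4801, -0.0394, 0.0875]
orientation: [[-0.995, 0.096, 0.0], [0.096, 0.995, 0.0], [0.0, 0.0, -1.0]]
contact_force: [0.5, 1.7, -0.7]
finger_gap: 0.261
grasp_force: 30.0
```

Gripped at 24 mm with 30 N. Now I'll slide gently through the first notch, which should be about 45 mm along.

move_arm:
  motion:
    - [[0,0.003,0],[0,0,0],-1]
    - [[0,0.007,0],[0,0,0],-1]
    - [[0,0.011,0],[0,0,0],-1]
    - [[0,0.015,0],[0,0,0],-1]
    - [[0,0.019,0],[0,0,0],-1]
    - [[0,0.023,0],[0,0,0],-1]
    - [[0,0.027,0],[0,0,0],-1]
    - [[0,0.031,0],[0,0,0],-1]
    - [[0,0.035,0],[0,0,0],-1]
    - [[0,0.039,0],[0,0,0],-1]

```text
clock: 4.63
position: [0.4844, -0.0016, 0.0876]
orientation: [[-0.995, 0.096, 0.001], [0.096, 0.995, -0.002], [-0.001, -0.002, -1.0]]
contact_force: [2.5, -14.0, -3.9]
finger_gap: 0.26
grasp_force: 30.0
```

move_arm:
  motion:
    - [[0,0.002,0],[0,0,0],-1]
    - [[0,0.004,0],[0,0,0],-1]

```text
clock: 4.8
position: [0.4849, 0.003, 0.0876]
orientation: [[-0.995, 0.096, 0.001], [0.096, 0.995, -0.001], [-0.001, -0.001, -1.0]]
contact_force: [4.4, -2.0, -5.9]
finger_gap: 0.26
grasp_force: 30.0
```

move_arm:
  motion:
    - [[0,0.002,0],[0,0,0],-1]

```text
clock: 4.88
position: [0.4851, 0.0049, 0.0876]
orientation: [[-0.995, 0.096, 0.001], [0.096, 0.995, -0.001], [-0.001, -0.001, -1.0]]
contact_force: [3.5, -13.4, -4.7]
finger_gap: 0.258
grasp_force: 30.0
```

move_arm:
  motion:
    - [[0,0.002,0],[0,0,0],-1]

```text
clock: 4.97
position: [0.4852, 0.0059, 0.0876]
orientation: [[-0.996, 0.094, 0.001], [0.094, 0.996, -0.003], [-0.001, -0.003, -1.0]]
contact_force: [4.2, -15.7, -4.3]
finger_gap: 0.263
grasp_force: 30.0
```

move_arm:
  motion:
    - [[0,0.002,0],[0,0,0],-1]

```text
clock: 5.05
position: [0.4854, 0.0077, 0.0876]
orientation: [[-0.995, 0.095, 0.001], [0.095, 0.995, -0.003], [-0.001, -0.003, -1.0]]
contact_force: [4.4, -10.2, -4.9]
finger_gap: 0.264
grasp_force: 30.0
```

move_arm:
  motion:
    - [[0,0.002,0],[0,0,0],-1]

```text
clock: 5.13
position: [0.4857, 0.01, 0.0876]
orientation: [[-0.995, 0.095, 0.001], [0.095, 0.995, -0.002], [-0.002, -0.002, -1.0]]
contact_force: [5.0, -7.6, -6.6]
finger_gap: 0.261
grasp_force: 30.0
```

move_arm:
  motion:
    - [[0,0.002,0],[0,0,0],-1]

```text
clock: 5.22
position: [0.486, 0.0123, 0.0876]
orientation: [[-0.995, 0.096, 0.002], [0.096, 0.995, -0.001], [-0.002, -0.001, -1.0]]
contact_force: [4.9, -7.5, -5.9]
finger_gap: 0.261
grasp_force: 30.0
```

move_arm:
  motion:
    - [[0,0.002,0],[0,0,0],-1]

```text
clock: 5.3
position: [0.4862, 0.0144, 0.0875]
orientation: [[-0.995, 0.096, 0.002], [0.096, 0.995, -0.001], [-0.002, -0.001, -1.0]]
contact_force: [3.9, -7.8, -7.3]
finger_gap: 0.258
grasp_force: 30.0
```

I felt the first notch at y≈0.004. The next should be near y≈0.064, so I'll carry on and slow down before it.

move_arm:
  motion:
    - [[0,0.004,0],[0,0,0],-1]
    - [[0,0.008,0],[0,0,0],-1]
    - [[0,0.012,0],[0,0,0],-1]
    - [[0,0.016,0],[0,0,0],-1]
    - [[0,0.02,0],[0,0,0],-1]
    - [[0,0.024,0],[0,0,0],-1]
    - [[-0.001,0.028,0],[0,0,0],-1]
    - [[-0.001,0.032,0],[0,0,0],-1]
    - [[-0.001,0.036,0],[0,0,0],-1]
    - [[-0.001,0.04,0],[0,0,0],-1]
    - [[-0.001,0.042,0],[0,0,0],-1]

```text
clock: 6.22
position: [0.491, 0.0565, 0.0876]
orientation: [[-0.995, 0.096, 0.001], [0.096, 0.995, -0.001], [-0.001, -0.001, -1.0]]
contact_force: [4.7, -6.1, -4.2]
finger_gap: 0.262
grasp_force: 30.0
```

move_arm:
  motion:
    - [[0,0.001,0],[0,0,0],-1]

```text
clock: 6.3
position: [0.4912, 0.0576, 0.0876]
orientation: [[-0.995, 0.096, 0.001], [0.096, 0.995, -0.001], [-0.001, -0.001, -1.0]]
contact_force: [4.4, -6.4, -4.2]
finger_gap: 0.262
grasp_force: 30.0
```

move_arm:
  motion:
    - [[0,0.001,0],[0,0,0],-1]

```text
clock: 6.38
position: [0.4912, 0.0584, 0.0875]
orientation: [[-0.995, 0.095, 0.001], [0.095, 0.995, -0.001], [-0.001, -0.001, -1.0]]
contact_force: [4.4, -6.0, -5.8]
finger_gap: 0.262
grasp_force: 30.0
```

move_arm:
  motion:
    - [[0,0.001,0],[0,0,0],-1]

```text
clock: 6.47
position: [0.4914, 0.0594, 0.0876]
orientation: [[-0.995, 0.096, 0.001], [0.096, 0.995, -0.001], [-0.001, -0.001, -1.0]]
contact_force: [3.5, -5.7, -5.0]
finger_gap: 0.263
grasp_force: 30.0
```

move_arm:
  motion:
    - [[0,0.001,0],[0,0,0],-1]

```text
clock: 6.55
position: [0.4915, 0.0604, 0.0876]
orientation: [[-0.995, 0.096, 0.001], [0.096, 0.995, -0.001], [-0.001, -0.001, -1.0]]
contact_force: [4.2, -5.3, -5.6]
finger_gap: 0.255
grasp_force: 30.0
```

move_arm:
  motion:
    - [[0,0.001,0],[0,0,0],-1]

```text
clock: 6.63
position: [0.4916, 0.0616, 0.0876]
orientation: [[-0.995, 0.096, 0.001], [0.096, 0.995, -0.001], [-0.001, -0.0, -1.0]]
contact_force: [4.2, -2.3, -5.6]
finger_gap: 0.259
grasp_force: 30.0
```

move_arm:
  motion:
    - [[0,0.001,0],[0,0,0],-1]

```text
clock: 6.72
position: [0.4918, 0.0629, 0.0876]
orientation: [[-0.995, 0.096, 0.002], [0.096, 0.995, -0.0], [-0.002, 0.0, -1.0]]
contact_force: [4.7, 0.2, -6.4]
finger_gap: 0.26
grasp_force: 30.0
```

move_arm:
  motion:
    - [[0,0.001,0],[0,0,0],-1]

```text
clock: 6.8
position: [0.4919, 0.064, 0.0876]
orientation: [[-0.995, 0.096, 0.002], [0.096, 0.995, 0.0], [-0.002, 0.0, -1.0]]
contact_force: [5.4, -0.6, -5.9]
finger_gap: 0.262
grasp_force: 30.0
```

move_arm:
  motion:
    - [[0,0.0005,0],[0,0,0],-1]
    - [[0,0.0005,0],[0,0,0],-1]

```text
clock: 6.97
position: [0.4919, 0.0644, 0.0876]
orientation: [[-0.995, 0.096, 0.002], [0.096, 0.995, -0.0], [-0.002, -0.0, -1.0]]
contact_force: [6.0, -2.0, -5.2]
finger_gap: 0.258
grasp_force: 30.0
```

move_arm:
  motion:
    - [[0,0.0005,0],[0,0,0],-1]
    - [[0,0.0005,0],[0,0,0],-1]

```text
clock: 7.13
position: [0.492, 0.0646, 0.0876]
orientation: [[-0.995, 0.096, 0.002], [0.096, 0.995, -0.001], [-0.002, -0.0, -1.0]]
contact_force: [4.8, -3.6, -5.9]
finger_gap: 0.262
grasp_force: 30.0
```

move_arm:
  motion:
    - [[0,0.0005,0],[0,0,0],-1]
    - [[0,0.0005,0],[0,0,0],-1]

```text
clock: 7.3
position: [0.4919, 0.0648, 0.0876]
orientation: [[-0.995, 0.095, 0.001], [0.095, 0.995, -0.001], [-0.002, -0.001, -1.0]]
contact_force: [5.5, -6.3, -5.2]
finger_gap: 0.263
grasp_force: 30.0
```

The ball has dropped in: the pull reversed and the carriage now stalls at y≈0.0645. I'll relax the push by 1 mm and check the lens by eye.

move_arm:
  motion:
    - [[0,-0.001,0],[0,0,0],-1]
    - [[0,-0.001,0],[0,0,0],-1]
    - [[0,-0.001,0],[0,0,0],-1]
    - [[0,-0.001,0],[0,0,0],-1]

```text
clock: 7.63
position: [0.4919, 0.0644, 0.0876]
orientation: [[-0.995, 0.096, 0.002], [0.096, 0.995, -0.0], [-0.002, 0.0, -1.0]]
contact_force: [5.4, -2.5, -6.0]
finger_gap: 0.259
grasp_force: 30.0
```

```bash
python3 - <<'E'
from h import *
import cv2
a=ctrl.read_camera("scene");s=ctrl.observe();print(s["position"],s["contact_force"],s["grasp_force"],s["clock"])
cv2.imwrite("pics/s2.png",cv2.resize(a[150:300,200:400,::-1],None,fx=4,fy=4,interpolation=cv2.INTER_CUBIC))
E
```

```text
[0.49193524 0.06438831 0.08758183] [ 5.19675784 -2.20524747 -7.21424625] 29.979912042617798 7.6833
```

View pics/s2.png

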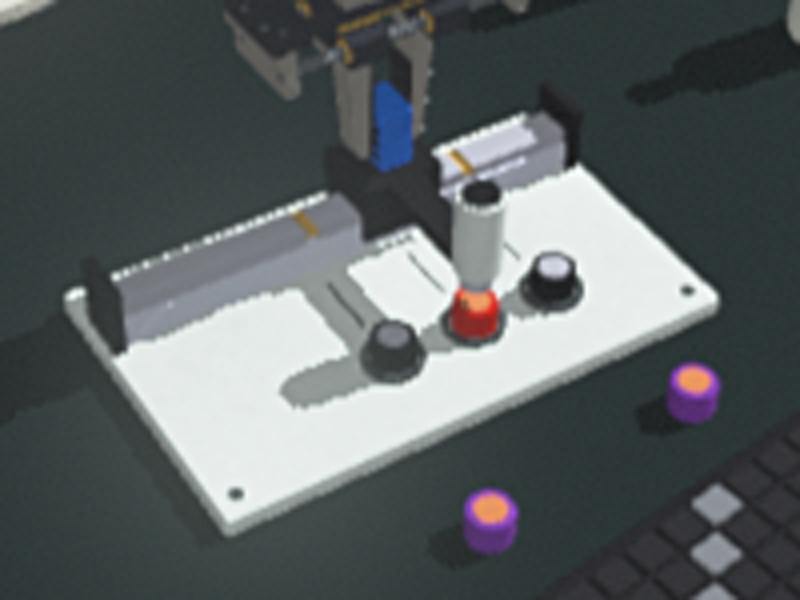

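The crop shows the camera tube at (480,240) directly over the red copper mount at (475,310), with the middle notch hidden under the carriage and the grip held. I'm handing it in.

```bash
python3 -c "
from workcell import ctrl
print(ctrl.sign_off())"
```

```text
the job is handed in; nothing more can be done
None
```

The carriage is in the middle notch with its lens over the red copper mount, the grip is still held at about 30 N, and the job was handed in at about 7.7 s; no verdict was returned.

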